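# Load the bent pipe into the inspection rests

## Task

Pick up the bent pipe with the orange end sleeves, turn it to suit the inspection fixture and lay it over the light panel so that both orange ends lie fully down in the two black notched rests, each sleeve about centred lengthwise in its notch. Lower it in, do not drop it, let go, and leave the blue-sleeved bent pipe and the straight pipe where they are.

Things in the scene. Friction and masses are not known exactly. Their poses are not given: they have to be found in the camera images.
- bent_pipe: Flat Z of 12 mm steel pipe, orange sleeves on both ends, 168 x 120 x 20 mm, up to 0.31 kg. Origin: middle, on the underside; z up. Middle run along y, +-50 mm, with a square brass union (20 x, 40 y, 20 high) at the origin: balance point, grip it across x. Legs run to +x at y=50, to -x at y=-50; sleeves 20 dia, 40 long, centred at (64,50), (-64,-50) mm. Same after half a turn. Any yaw.
- fixture: Fixed blue plate 190 x 180 x 10 mm, 80 mm glowing panel (top 17 mm up) and two black rests at (64,50), (-64,-50) mm, 24 (x) by 56 (y), 52 high. Notches along x, open on top: floor 24 wide, 30 mm above the table, mouth 44 wide. Origin: plate centre, on the table; z up. Loaded, the orange pipe's origin is 30 mm straight above this one, its x along this x, either way round.
- other_pipe: Bystander: same kind and size of pipe with blue sleeves, bent to the opposite hand (sleeves at (64,-50) and (-64,50) mm), so it does not fit the rests. Origin: middle, on its underside.
- straight_pipe: Bystander: straight pipe 160 mm long (along its x), 20 mm high, black sleeves, brass union in the middle, lying crosswise beyond the bent pipes. Origin: middle, on its underside.
There are look-alikes about, which are no part of the job. Leave any green or red look-alike of the bent_pipe alone.

How it is judged:
By the outcome, as a careful person would: the job done as asked, in the order asked, and still so for the second after the job is handed in, with the robot touching nothing.
It also fails if it takes over 38 s, if anything falls off the work surface, if the arm or the gripper's body presses on something with over 40 N, if the wrist force passes 120 N, or if a joint passes its speed limit or range.

## Robot

A 7-joint arm with a two-finger parallel gripper is mounted at the origin on the work surface. World frame = base frame: x ahead of the robot, y to its left, z up, the work surface at z = 0. Lengths are in m, angles in rad, forces in N, time in s.
With the tool pointing down it reaches from about 0.425 to 0.925 m from the base axis. Payload 6.8 kg.
Tool frame: the origin (TCP) lies midway between the tips of the shut fingers; the grasp point (between the pads) lies 19 mm behind it (bot.pinch_z is the distance from the TCP to the grasp point, in m); x points along the fingers, y is the direction in which the jaws open and shut, and the axes are right-handed (so a half turn about x gives the same grasp; the last joint's range is limited). The gripper opens to 85 mm and grips with 20 to 120 N. Pads are 22 mm wide; open, the fingers measure 114 mm over their backs; the gripper's body (76 mm by 85 mm) begins 54 mm behind the grasp point. The pads swing forward as they close: fully open they stand 13 mm farther back than shut.
Start: joints at [-1.362, 0.477, 0.022, 1.555, -0.011, 1.109, -0.083], TCP at [0.21, 0.641, 0.231] pointing down, gripper open.
Joint ranges: [-2.96, 2.96], [-0.34, 2.1], [-1.41, 1.46], [0.24, 2.44], [-1.37, 4.51], [0.17, 1.92], [-2.96, 2.96]. Speed limits (rad/s): [2.39, 2.39, 3.14, 3.14, 3.14, 3.14, 3.14].

## Interface

Orientations are given as a unit quaternion [w, x, y, z].
In Python, from station import bot gives the robot as it stands. The module is installed in compiled form; this text tells all that it offers.
- The arm moves only by the tool step_arm, never from a script. Its argument "plan" is a list of rows, each a list of 6 numbers: the shift along the tool's x, y, z in units of 40 mm (1.0 is 40 mm), then the turn, a rotation vector about the tool's x, y, z in units of 360 degrees (1.0 is 360 degrees). In form: [[dx, dy, dz, ax, ay, az], ...]. A call has 1 to 8 rows; each row shifts and turns the commanded pose from where the row before left it, along the tool's axes as they then stand; what a row does not reach is not made up. A row lasts 1/8 s, in which the tool goes at most 62.5 mm and 10.7 degrees, less where a joint would pass 70% of its speed; a pose out of reach is approached as far as the arm can. A call with a number of a shift or a turn outside -1 to 1 is refused whole. A call with a gripper value outside its range is refused whole. "fingers" is the closure, from -1 (fully open) to 1 (shut), set as the call begins (left out, the last holds). The fingers move at their own pace and stop on an object; "force" is the grip in N (left out, the last holds). Time passes only in rows, so rows that do not move let the fingers close. It gives the time, the measured TCP pose, the force and the opening at its end, in the units of the state.
- bot.get_obs(): the state, without advancing time (a new reading comes with each control period).
- bot.read_camera(name): name is "scene" or "top" or "wrist"; returns (picture, depth): 400x640x3 uint8, red, green, blue; 400x640 float32, m along the optical axis (not along the pixel's ray), 0 where there is no reading.
- bot.camera_model(name): a dict with "mtx" (3x3 intrinsics, pixels), "origin" and "rotation" of the camera in the world; the wrist camera has in their place "T_tool_cam" (4x4, takes a point from camera to tool coordinates, whose origin is the TCP and whose axes are the tool frame's). Camera axes: x right, y up, looking along -z (the intrinsics and any distortion apply to the point x, -y, -z); pixel columns grow to the right and rows downward; lengths in m; the calibration is good to about 2 mm. A picture is of the moment at which its call begins: read the wrist's pose just before it. camera_model takes no time and is no camera call.
- bot.hand_in(): hands the job in, once; it reports no verdict.
The state is a dict: "t": time; "q": joint angles; "joint_vel": joint speeds; "joint_torque": joint torques, N m; "eef_pos": TCP position; "tool_rot": TCP orientation; "contact_force": force on the tool from outside, world axes, zero at the start; "torque": the same for the moment, N m; "gripper_width": opening from 0.0 (shut) to 1.0 (fully open).
Only numpy, scipy, OpenCV 4.12 (cv2) and the standard library are available. Lean on these libraries where they do the work, as an engineer would, in place of code of your own. Each camera call takes 0.05 s, during which the arm holds its last target.

## Working session

There is one attempt and no reset: what is moved stays moved. The work goes in short steps, Python scripts to look and compute and a tool call to move; the robot and the scene stay as the last step left them, time stands still between calls to the robot, and variables do not carry over. Pictures are saved under pics/ and viewed, and the job is handed in when it is done.

Besides the shell and the picture viewer there is one more tool, called in YAML: its name, and indented under it one key for each argument. step_arm: Moves the arm, as the interface text tells. Shifts and turns lie within -1 to 1; 1 stands for 40 mm of shift or 360 degrees of turn. Its arguments: {"type":"object","properties":{"plan":{"type":"array"},"fingers":{"type":"number"},"force":{"type":"number"}},"required":["plan"]}

```bash
mkdir -p pics; python3 - <<'E'
from station import bot
import cv2,numpy as np
o=bot.get_obs();print({k:np.round(v,3) for k,v in o.items()},bot.pinch_z)
for n in("top","scene"):
    p,d=bot.read_camera(n);cv2.imwrite(f"pics/{n}0.png",p[...,::-1]);np.savez(f"{n}0.npz",p=p,d=d)
    m=bot.camera_model(n);print(n,{k:np.round(v,4).tolist() if not isinstance(v,str) else v for k,v in m.items()})
print(bot.camera_model("wrist"))
E
```

```text
{'t': np.float64(0.0), 'q': array([-1.362,  0.478,  0.022,  1.556, -0.011,  1.109, -0.083]), 'joint_vel': array([ 0.002,  0.001,  0.   ,  0.001, -0.001,  0.001,  0.   ]), 'joint_torque': array([-0.0000e+00, -5.9644e+01,  1.6070e+00, -2.8120e+01,  1.2000e-02,
        9.0000e-03,  0.0000e+00]), 'eef_pos': array([0.21 , 0.641, 0.23 ]), 'tool_rot': array([ 0.698,  0.111,  0.698, -0.112]), 'contact_force': array([-1.893, -0.422, -0.183]), 'torque': array([-0.004,  0.03 ,  0.064]), 'gripper_width': np.float64(0.999)} 0.0187
top {'mtx': [[430.5492, 0.0, 321.8814], [0.0, 430.5492, 200.9808], [0.0, 0.0, 1.0]], 'origin': [0.4, -0.1246, 1.0193], 'rotation': [0.7112, 0.0588, -0.0458, -0.699]}
scene {'mtx': [[411.253, 0.0, 323.0391], [0.0, 411.253, 196.2912], [0.0, 0.0, 1.0]], 'origin': [1.5814, -0.4296, 0.703], 'rotation': [0.693, 0.4027, 0.2868, 0.5247]}
{'mtx': array([[332.49895575,   0.        , 317.22698272],
       [  0.        , 332.49895575, 198.05086911],
       [  0.        ,   0.        ,   1.        ]]), 'T_tool_cam': array([[-8.86498983e-04,  2.90378266e-01, -9.56911530e-01,
        -1.42910956e-01],
       [ 9.99999584e-01,  4.62415589e-04, -7.86094799e-04,
        -9.36864315e-05],
       [ 2.14225965e-04, -9.56911829e-01, -2.90378555e-01,
        -7.39843636e-02],
       [ 0.00000000e+00,  0.00000000e+00,  0.00000000e+00,
         1.00000000e+00]])}
```

View pics/top0.png

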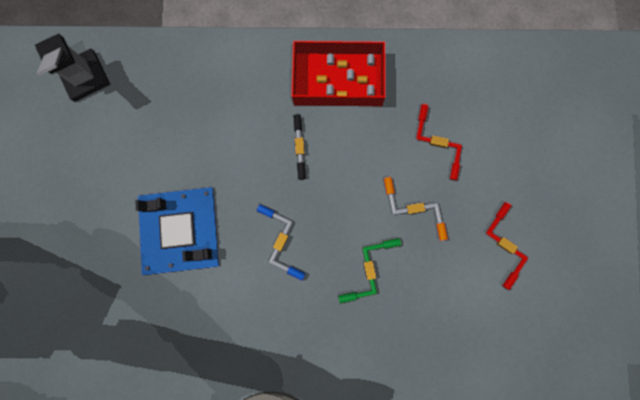

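View pics/scene0.png

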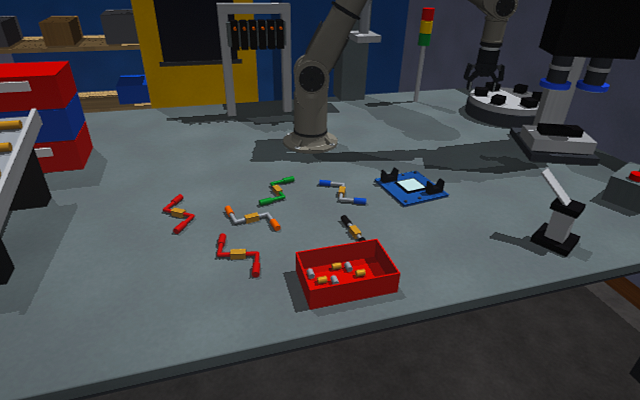

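The top view shows the orange pipe near (416,209), the fixture near (178,231) with its rests at (150,204) and (198,255), the blue pipe near (282,241) and the straight pipe near (300,146). Next I measure the orange pipe and the fixture.

```bash
cat > h.py <<'E'
from station import bot
import cv2,numpy as np
from scipy.spatial.transform import Rotation as R
def q2R(q): return R.from_quat([q[1],q[2],q[3],q[0]])
def cam(n,obs=None):
    m=bot.camera_model(n)
    if n=="wrist":
        T=np.eye(4);T[:3,:3]=q2R(obs["tool_rot"]).as_matrix();T[:3,3]=obs["eef_pos"];T=T@m["T_tool_cam"]
        return m["mtx"],T[:3,:3],T[:3,3],m
    r=np.array(m["rotation"]); r=q2R(r).as_matrix() if r.shape==(4,) else r
    return m["mtx"],r,np.array(m["origin"]),m
def ray(c,uv,z):
    K,r,o,m=c
    p=np.linalg.inv(K)@[uv[0],uv[1],1]; d=r@[p[0],-p[1],-1]
    return o+d*(z-o[2])/d[2]
def blobs(p,lo,hi,mina):
    h=cv2.cvtColor(p,cv2.COLOR_RGB2HSV);m=cv2.inRange(h,np.array(lo),np.array(hi))
    n,l,s,c=cv2.connectedComponentsWithStats(m)
    return [(s[i,4],c[i],(l==i)) for i in range(1,n) if s[i,4]>=mina]
E
python3 - <<'E'
from h import *
print(bot.camera_model("top").keys())
for n in("top","scene"):
    f=np.load(f"{n}0.npz");p=f["p"];c=cam(n);print(n)
    for nm,lo,hi,z,a in (("orange",(8,200,150),(16,255,255),.012,15),("brass",(16,120,120),(28,230,255),.017,15),("blue",(100,150,60),(118,255,255),.010,1000),("bluesl",(100,150,60),(118,255,255),.012,20),("panel",(0,0,200),(180,30,255),.017,60),("black",(0,0,0),(180,255,38),.045,40)):
        for A,uv,m in blobs(p,lo,hi,a):
            w=ray(c,uv,z)
            if .2<w[0]<.95 and abs(w[1])<.7:
                d=f["d"][m]; d=d[d>0]
                K,r,o,_=c; zz=None
                if len(d):
                    pp=np.linalg.inv(K)@[uv[0],uv[1],1];zz=(o+r@[pp[0],-pp[1],-1]*np.median(d))[2]
                ex=""
                if nm in("blue","panel"):
                    ys,xs=np.nonzero(m);P=np.array([ray(c,(x,y),z)[:2] for x,y in zip(xs,ys)],np.float32);ex=cv2.minAreaRect(P)
                print(nm,A,uv.round(1),w.round(4),"depth z",zz,ex)
E
```

```text
dict_keys(['mtx', 'origin', 'rotation'])
top
orange 18 [341.1  61.4] [ 0.9014 -0.1457  0.012 ] depth z 0.016761116239389473 
orange 20 [320.3  76.4] [ 0.8615 -0.0949  0.012 ] depth z 0.01681642806757111 
orange 22 [361.4  76.6] [ 0.862  -0.1963  0.012 ] depth z 0.015720830136571218 
orange 22 [340.5  94.8] [ 0.8143 -0.1454  0.012 ] depth z 0.06004720995932811 
orange 81 [388.8 185. ] [ 0.5912 -0.2627  0.012 ] depth z 0.017167847532690628 
orange 46 [443.8 230.7] [ 0.4847 -0.39    0.012 ] depth z 0.01806371045634747 
orange 33 [439. 231.] [ 0.4838 -0.3789  0.012 ] depth z 0.01634050420950328 
brass 42 [341.7  63.1] [ 0.8944 -0.1473  0.017 ] depth z 0.018327808310469873 
brass 43 [321.   78.1] [ 0.8548 -0.0969  0.017 ] depth z 0.018764641396291193 
brass 43 [361.8  79. ] [ 0.8536 -0.197   0.017 ] depth z 0.018580612871441415 
brass 27 [341.3  93. ] [ 0.8169 -0.1472  0.017 ] depth z 0.01980514251851584 
brass 136 [299.1 145.4] [ 0.6836 -0.0474  0.017 ] depth z 0.01861620393762342 
brass 135 [439.3 140.8] [ 0.6995 -0.383   0.017 ] depth z 0.018377365551961233 
brass 147 [415.6 207.9] [ 0
[... 2035 characters left out ...]
7345 
brass 39 [322.  278.6] [ 0.8569 -0.199   0.017 ] depth z 0.018938064157451806 
bluesl 885 [410.4 189.1] [0.5002 0.2217 0.012 ] depth z 0.01689866828396036 
bluesl 60 [324.4 182.4] [ 0.3834 -0.0504  0.012 ] depth z 0.013379072868295427 
bluesl 70 [359.6 200.4] [0.5271 0.0259 0.012 ] depth z 0.013787456919970631 
black 167 [389.  175.8] [0.4491 0.1614 0.045 ] depth z 0.03035236915807804 
black 243 [428.9 187.4] [0.5559 0.2561 0.045 ] depth z 0.02844148548112846 
black 391 [567.9 207.7] [0.7759 0.6131 0.045 ] depth z 0.12423039595771279 
black 61 [345.1 220.3] [ 0.67   -0.0756  0.045 ] depth z 0.01470150950087512 
black 668 [554.2 241.5] [0.9081 0.4402 0.045 ] depth z 0.016408863702287668
```

```bash
python3 - <<'E'
from h import *
o=bot.get_obs();print(q2R(o["tool_rot"]).as_matrix().round(3))
f=np.load("top0.npz");p=f["p"];c=cam("top")
for A,uv,m in blobs(p,(100,150,60),(118,255,255),1000):
    ct=max(cv2.findContours(m.astype(np.uint8),cv2.RETR_EXTERNAL,cv2.CHAIN_APPROX_NONE)[0],key=len)
    P=np.array([ray(c,x[0],.01)[:2] for x in ct],np.float32);r=cv2.minAreaRect(P);print(r,cv2.boxPoints(r))
print(p[225:236:5,165:195:6].tolist())
E
```

```text
[[-0.     0.312  0.95 ]
 [-0.002  0.95  -0.312]
 [-1.    -0.002  0.   ]]
((0.4752131700515747, 0.2350822389125824), (0.18800440430641174, 0.17905166745185852), 7.684136867523193) [[0.3700844  0.31123492]
 [0.39402574 0.13379112]
 [0.58034194 0.15892956]
 [0.5564006  0.33637336]]
[[[192, 189, 188], [194, 191, 190], [193, 191, 189], [192, 190, 187], [191, 188, 186]], [[192, 190, 188], [193, 190, 188], [193, 190, 188], [192, 189, 189], [195, 193, 190]], [[193, 190, 187], [192, 189, 188], [193, 191, 190], [193, 190, 190], [196, 193, 192]]]
```

step_arm:
  plan:
    - [0, -0.4, 0.63, 0, 0, 0]
    - [0, -0.4, 0.63, 0, 0, 0]
    - [0, -0.4, 0.63, 0, 0, 0]
    - [0, -0.4, 0.63, 0, 0, 0]
    - [0, -0.4, 0.63, 0, 0, 0]
    - [0, -0.4, 0.63, 0, 0, 0]
    - [0, -0.4, 0.63, 0, 0, 0]
    - [0, -0.4, 0.63, 0, 0, 0]
  fingers: -1
  force: 60

```text
t: 1.1
eef_pos: [0.3624, 0.4559, 0.2309]
tool_rot: [0.698, 0.111, 0.698, -0.112]
contact_force: [0.3, 0.7, 0.1]
gripper_width: 0.996
```

step_arm:
  plan:
    - [0, -0.4, 0.63, 0, 0, 0]
    - [0, -0.4, 0.63, 0, 0, 0]
    - [0, -0.4, 0.63, 0, 0, 0]
    - [0, -0.4, 0.63, 0, 0, 0]
    - [0, -0.4, 0.63, 0, 0, 0]
    - [0, -0.4, 0.63, 0, 0, 0]
    - [0, 0, 0, 0.025, 0, 0]
    - [0, 0, 0, 0.025, 0, 0]

```text
t: 2.1
eef_pos: [0.4758, 0.3179, 0.2309]
tool_rot: [0.671, 0.221, 0.672, -0.222]
contact_force: [0.4, 0.9, -0.1]
gripper_width: 1.001
```

step_arm:
  plan:
    - [0, 0, 0, 0.025, 0, 0]
    - [0, 0, 0, 0.025, 0, 0]
    - [0, 0, 0, 0.025, 0, 0]
    - [0, 0, 0, 0.025, 0, 0]
    - [0, 0, 0, 0.026, 0, 0]
    - [0, 0, 0, 0, 0, 0]
    - [0, 0, 0, 0, 0, 0]

```text
t: 2.98
eef_pos: [0.4755, 0.3187, 0.2311]
tool_rot: [0.536, 0.461, 0.536, -0.461]
contact_force: [0.4, -0.4, 0.2]
gripper_width: 1.0
```

```bash
python3 - <<'E'
from h import *
o=bot.get_obs();p,d=bot.read_camera("wrist");cv2.imwrite("pics/w1.png",p[...,::-1]);np.savez("w1.npz",p=p,d=d,pos=o["eef_pos"],rot=o["tool_rot"])
print(o["t"],o["eef_pos"],q2R(o["tool_rot"]).as_matrix().round(3),o["joint_vel"].round(3))
E
```

```text
2.975 [0.47554055 0.31865291 0.23111236] [[-0.     0.989  0.151]
 [-0.     0.151 -0.989]
 [-1.    -0.     0.   ]] [ 0.007 -0.002 -0.002 -0.    -0.001  0.001 -0.011]
```

View pics/w1.png

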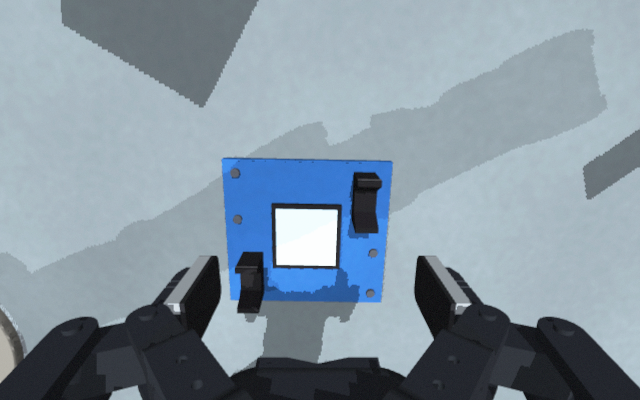

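The wrist view shows the whole plate. Its corners are near (222,158) and (393,162), the panel is near (306,237), and the rests are at (367,203) and (249,282).

```bash
python3 - <<'E'
from h import *
f=np.load("w1.npz");p=f["p"];c=cam("wrist",dict(tool_rot=f["rot"],eef_pos=f["pos"]))
m=cv2.inRange(p,np.array([225]*3),np.array([255]*3));m[:200]=0;m[275:]=0;m[:,:268]=0;m[:,345:]=0
def rect(m,z):
    ct=max(cv2.findContours(m,cv2.RETR_EXTERNAL,cv2.CHAIN_APPROX_NONE)[0],key=len)
    P=np.array([ray(c,x[0],z)[:2] for x in ct],np.float32);return cv2.minAreaRect(P)
print("panel",rect(m,.017))
h=cv2.cvtColor(p,cv2.COLOR_RGB2HSV);b=cv2.inRange(h,np.array((100,150,60)),np.array((120,255,255)))
print("plate",rect(b,.01))
# black frame+panel / rests via depth points
K,r,o,_=c;d=f["d"];v,u=np.nonzero(d>0);z=d[v,u]
X=np.stack([(u-K[0,2])/K[0,0]*z,-(v-K[1,2])/K[1,1]*z,-z],1)@r.T+o
s=(X[:,2]>.047)&(X[:,2]<.058)&(v<320)&(u>228)&(u<400)&(abs(X[:,0]-.475)<.12)&(abs(X[:,1]-.235)<.11)
for k in (X[:,1]>.235,X[:,1]<.235):
    Q=X[s&k]; print("rest tops",len(Q),Q.mean(0).round(4),cv2.minAreaRect(Q[:,:2].astype(np.float32)) if len(Q)>3 else "")
s=(X[:,2]>.015)&(X[:,2]<.02)&(m[v,u]>0);print("panel depth",X[s].mean(0).round(4), X[m[v,u]>0][:,2].mean())
E
```

```text
panel ((0.47531816363334656, 0.23495081067085266), (0.06912586092948914, 0.06943204998970032), 7.777656555175781)
plate ((0.4748946726322174, 0.23639515042304993), (0.188700869679451, 0.17987823486328125), 7.545523643493652)
rest tops 438 [0.5317 0.293  0.0514] ((0.5319275856018066, 0.2937748432159424), (0.024156609550118446, 0.05797557905316353), 7.51612663269043)
rest tops 371 [0.419  0.176  0.0512] ((0.4183219373226166, 0.17745041847229004), (0.0243661031126976, 0.05764825642108917), 7.760660171508789)
panel depth [0.4751 0.236  0.0174] 0.01735589109178843
```

step_arm:
  plan:
    - [0, -0.06, 0.88, 0, 0, 0]
    - [0, -0.06, 0.88, 0, 0, 0]
    - [0, -0.06, 0.88, 0, 0, 0]
    - [0, -0.06, 0.88, 0, 0, 0]
    - [0, -0.06, 0.88, 0, 0, 0]
    - [0, -0.06, 0.88, 0, 0, 0]
    - [0, -0.06, 0.88, 0, 0, 0]
    - [0, -0.06, 0.88, 0, 0, 0]

```text
t: 4.03
eef_pos: [0.4983, 0.0361, 0.2314]
tool_rot: [0.536, 0.461, 0.536, -0.461]
contact_force: [0.5, 0.2, 0.6]
gripper_width: 0.996
```

step_arm:
  plan:
    - [0, -0.06, 0.88, 0, 0, 0]
    - [0, -0.06, 0.88, 0, 0, 0]
    - [0, -0.06, 0.88, 0, 0, 0]
    - [0, -0.06, 0.88, 0, 0, 0]
    - [0, -0.06, 0.88, 0, 0, 0]
    - [0, -0.06, 0.88, 0, 0, 0]
    - [0, -0.06, 0.88, 0, 0, 0]
    - [0, -0.06, 0.88, 0, 0, 0]

```text
t: 5.03
eef_pos: [0.5209, -0.2451, 0.2313]
tool_rot: [0.536, 0.461, 0.536, -0.461]
contact_force: [0.5, 0.1, -0.6]
gripper_width: 0.999
```

step_arm:
  plan:
    - [0, 0, 0, -0.006, 0, 0]
    - [0, 0, 0, 0, 0, 0]
    - [0, 0, 0, 0, 0, 0]

```text
t: 5.4
eef_pos: [0.5211, -0.2427, 0.2312]
tool_rot: [0.544, 0.451, 0.545, -0.451]
contact_force: [0.3, 0.1, 0.7]
gripper_width: 1.0
```

```bash
python3 - <<'E'
from h import *
o=bot.get_obs();p,d=bot.read_camera("wrist");cv2.imwrite("pics/w2.png",p[...,::-1]);np.savez("w2.npz",p=p,d=d,pos=o["eef_pos"],rot=o["tool_rot"])
print(o["t"],o["eef_pos"],q2R(o["tool_rot"]).as_matrix().round(3))
c=cam("wrist",o)
for nm,lo,hi,z in (("orange",(6,180,120),(15,255,255),.012),("brass",(16,100,120),(28,240,255),.018)):
  for A,uv,m in blobs(p,lo,hi,60):
    ct=max(cv2.findContours(m.astype(np.uint8),cv2.RETR_EXTERNAL,cv2.CHAIN_APPROX_NONE)[0],key=len)
    P=np.array([ray(c,x[0],z)[:2] for x in ct],np.float32)
    print(nm,A,uv.round(1),ray(c,uv,z).round(4),cv2.minAreaRect(P))
E
```

```text
5.4 [ 0.52108772 -0.24266152  0.23116423] [[-0.     0.982  0.187]
 [ 0.001  0.187 -0.982]
 [-1.     0.    -0.001]]
orange 75 [372.7 189.6] [ 0.5875 -0.256   0.012 ] ((0.5874572992324829, -0.25647369027137756), (0.039558377116918564, 0.003518225857988), 12.48059368133545)
orange 108 [370.9 202.8] [ 0.5892 -0.2716  0.012 ] ((0.5909346342086792, -0.2713767886161804), (0.039738114923238754, 0.008215847425162792), 2.0502431392669678)
orange 298 [260.7 274.7] [ 0.4782 -0.3864  0.012 ] ((0.48225799202919006, -0.38682612776756287), (0.03999294340610504, 0.020609168335795403), 10.713807106018066)
brass 597 [523.1   6.6] [ 0.6849 -0.0517  0.018 ] ((0.6840702295303345, -0.05268271267414093), (0.040352702140808105, 0.012752343900501728), 10.75781536102295)
brass 762 [198.7 123.3] [ 0.3903 -0.2184  0.018 ] ((0.39112821221351624, -0.21803340315818787), (0.04254370927810669, 0.020480426028370857), 10.74299144744873)
brass 302 [618.9 185.1] [ 0.8527 -0.1988  0.018 ] ((0.8527155518531799, -0.1990618109703064), (0.021922657266259193, 0.017604989930987358), 89.56805419921875)
brass 383 [373.7 196.1] [ 0.5891 -0.2616  0.018 ] ((0.588991641998291, -0.2621811628341675), (0.0394379124045372, 0.012818850576877594), 10.729296684265137)
brass 595 [316.4 238.8] [ 0.5358 -0.3244  0.018 ] ((0.5358467698097229, -0.3237384855747223), (0.019842850044369698, 0.04542220011353493), 10.286803245544434)
brass 168 [271.2 276.4] [ 0.4914 -0.3827  0.018 ] ((0.491128534078598, -0.3822845220565796), (0.01961727812886238, 0.013524961657822132), 10.7108736038208)
brass 157 [231.  368.6] [ 0.4593 -0.5283  0.018 ] ((0.4588152766227722, -0.5274069905281067), (0.019340651109814644, 0.019465448334813118), 41.4330940246582)
```

View pics/w2.png

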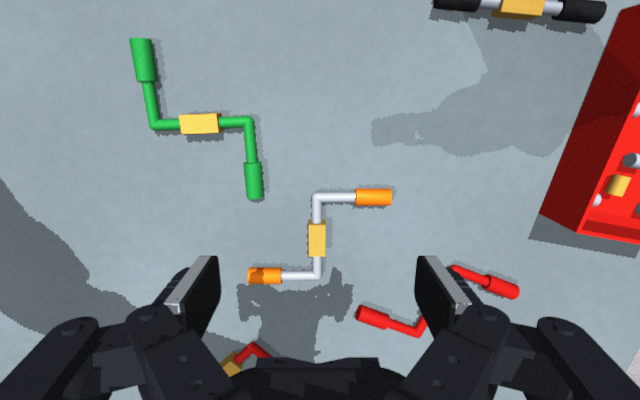

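step_arm:
  plan:
    - [0.5, 0, 0.52, 0, 0, 0]
    - [0.6, 0, 0.52, 0, 0, 0]
    - [0.6, 0, 0.52, 0, 0, 0]
    - [0.6, 0, 0.51, 0, 0, 0]
    - [0.7, 0, 0, 0, 0, 0]
    - [0.6, 0, 0, 0, 0, 0]
    - [0.6, 0, 0, 0, 0, 0]
    - [0.3, 0, 0, 0, 0, 0]

```text
t: 6.45
eef_pos: [0.5361, -0.3241, 0.05]
tool_rot: [0.544, 0.451, 0.545, -0.451]
contact_force: [0.2, 0.1, 0.2]
gripper_width: 1.0
```

step_arm:
  plan:
    - [0, 0, 0, 0, 0, 0]
    - [0, 0, 0, 0, 0, 0]

```text
t: 6.7
eef_pos: [0.5368, -0.3256, 0.0522]
tool_rot: [0.545, 0.452, 0.544, -0.451]
contact_force: [0.4, -0.3, -0.7]
gripper_width: 1.001
```

```bash
python3 - <<'E'
from h import *
o=bot.get_obs();p,d=bot.read_camera("wrist");cv2.imwrite("pics/w3.png",p[...,::-1])
r=q2R(o["tool_rot"]).as_matrix()
print(o["t"],o["eef_pos"],r.round(4))
print("err tool mm",(r.T@(np.array([.536,-.324,.005])-o["eef_pos"])*1e3).round(1))
c=cam("wrist",o)
for nm,lo,hi,z in (("brass",(16,100,120),(28,240,255),.018),):
  for A,uv,m in blobs(p,lo,hi,60):
    ct=max(cv2.findContours(m.astype(np.uint8),cv2.RETR_EXTERNAL,cv2.CHAIN_APPROX_NONE)[0],key=len)
    P=np.array([ray(c,x[0],z)[:2] for x in ct],np.float32)
    print(nm,A,uv.round(1),ray(c,uv,z).round(4),cv2.minAreaRect(P))
E
```

```text
6.7 [ 0.5368335  -0.32563183  0.05222959] [[ 1.300e-03  9.827e-01  1.850e-01]
 [-6.000e-04  1.850e-01 -9.827e-01]
 [-1.000e+00  1.200e-03  8.000e-04]]
err tool mm [47.2 -0.6 -1.8]
brass 1312 [433.8 136.7] [ 0.5873 -0.2611  0.018 ] ((0.5886989831924438, -0.261639803647995), (0.04001285880804062, 0.011507137678563595), 10.639577865600586)
brass 2418 [315.7 229.5] [ 0.5358 -0.3244  0.018 ] ((0.5356333255767822, -0.3239293396472931), (0.020049264654517174, 0.0450156144797802), 11.062407493591309)
```

View pics/w3.png

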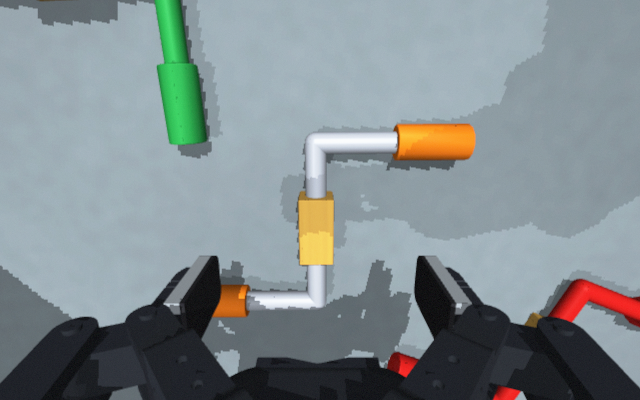

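The jaws are lined up over the union at (316,229), and it measures at (0.536, -0.324) again. Descending.

step_arm:
  plan:
    - [0.4, 0, -0.04, 0, 0, 0]
    - [0.4, 0, 0, 0, 0, 0]
    - [0.25, 0, 0, 0, 0, 0]
    - [0.1, 0, 0, 0, 0, 0]
    - [0, 0, 0, 0, 0, 0]
    - [0, 0, 0, 0, 0, 0]

```text
t: 7.5
eef_pos: [0.5361, -0.3241, 0.0057]
tool_rot: [0.544, 0.452, 0.544, -0.451]
contact_force: [-0.5, 0.1, 0.1]
gripper_width: 1.001
```

step_arm:
  plan:
    - [0, 0, 0, 0, 0, 0]
    - [0, 0, 0, 0, 0, 0]
    - [0, 0, 0, 0, 0, 0]
    - [0, 0, 0, 0, 0, 0]
    - [0, 0, 0, 0, 0, 0]
    - [0, 0, 0, 0, 0, 0]
    - [0, 0, 0, 0, 0, 0]
    - [0, 0, 0, 0, 0, 0]
  fingers: 1
  force: 60

```text
t: 8.5
eef_pos: [0.536, -0.324, 0.0056]
tool_rot: [0.544, 0.452, 0.544, -0.451]
contact_force: [-0.9, 0.9, 6.0]
gripper_width: 0.216
```

step_arm:
  plan:
    - [-0.2, 0, 0, 0, 0, 0]
    - [-0.4, 0, 0, 0, 0, 0]
    - [-0.6, 0, 0, 0, 0, 0]
    - [-0.6, 0, 0, 0, 0, 0]
    - [-0.6, 0, 0, 0, 0, 0]
    - [-0.6, 0, 0, 0, 0, 0]
    - [0, 0, 0, 0, 0, 0]
    - [0, 0, 0, 0, 0, 0]

```text
t: 9.5
eef_pos: [0.5355, -0.3233, 0.1247]
tool_rot: [0.544, 0.451, 0.545, -0.451]
contact_force: [-0.6, 0.5, -2.8]
gripper_width: 0.214
```

```bash
python3 - <<'E'
from h import *
o=bot.get_obs();p,d=bot.read_camera("wrist");cv2.imwrite("pics/w4.png",p[...,::-1])
r=q2R(o["tool_rot"]).as_matrix();a=np.arctan2(r[1,1],r[0,1])*57.3
print(o["t"],o["eef_pos"],a,o["gripper_width"])
K,rr,oo,_=cam("wrist",o)
h=cv2.cvtColor(p,cv2.COLOR_RGB2HSV);m=cv2.inRange(h,np.array((6,180,120)),np.array((28,255,255)))
for x in blobs(p,(6,150,100),(28,255,255),100):
    v,u=np.nonzero(x[2]&(d>0)&(d<.25))
    if len(v)<60: continue
    z=d[v,u];X=np.stack([(u-K[0,2])/K[0,0]*z,-(v-K[1,2])/K[1,1]*z,-z],1)
    T=bot.camera_model("wrist")["T_tool_cam"];X=X@T[:3,:3].T+T[:3,3]
    print("tool frame mm",(X.mean(0)*1e3).round(1),(X.min(0)*1e3).round(1),(X.max(0)*1e3).round(1),x[1].round(0),x[0])
E
```

```text
9.5 [ 0.53546314 -0.3233027   0.12471059] 10.659626931383622 0.2142995205046341
tool frame mm [ 104.6 -123.1 -127.8] [ 102.3 -147.3 -135.8] [ 113.3 -102.2 -119.1] [132.  13.] 1561
tool frame mm [-12.5  62.9 -50. ] [-17.1  43.3 -58.1] [  1.2  84.3 -39.8] [476. 160.] 4712
tool frame mm [-14.1  -0.2  -0.8] [-26.6 -10.  -18.3] [ 4.7  9.8 21.6] [317. 273.] 3818
tool frame mm [-15.9 -62.5  40. ] [-70.5 -69.9  -8.5] [ -5.4 -36.   49.4] [183. 354.] 211
```

View pics/w4.png

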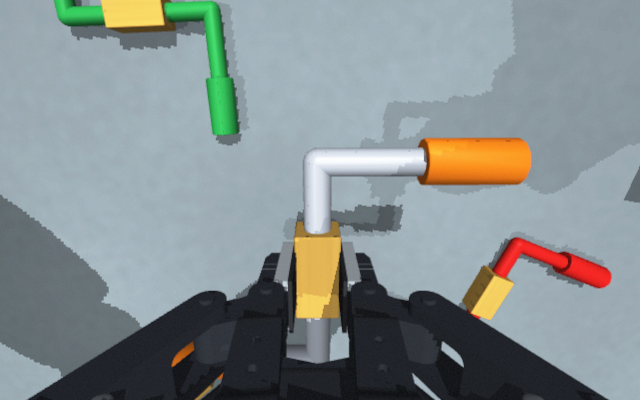

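Lifted cleanly: the union is centred in the jaws and the visible sleeve is at tool (y 64, z -50) mm, as expected. Carrying it to the fixture.

step_arm:
  plan:
    - [0, 0, 0, 0.008, 0, 0]
    - [0, 0.02, -0.4, 0, 0, 0]
    - [0, 0.02, -0.7, 0, 0, 0]
    - [0, 0.02, -0.8, 0, 0, 0]
    - [0, 0.02, -0.8, 0, 0, 0]
    - [0, 0.02, -0.8, 0, 0, 0]
    - [0, 0.02, -0.8, 0, 0, 0]
    - [0, 0.02, -0.8, 0, 0, 0]

```text
t: 10.55
eef_pos: [0.5129, -0.1186, 0.1247]
tool_rot: [0.533, 0.464, 0.534, -0.465]
contact_force: [-0.4, 0.3, -2.3]
gripper_width: 0.215
```

step_arm:
  plan:
    - [0, 0.02, -0.8, 0, 0, 0]
    - [0, 0.02, -0.8, 0, 0, 0]
    - [0, 0.02, -0.8, 0, 0, 0]
    - [0, 0.02, -0.8, 0, 0, 0]
    - [0, 0.02, -0.8, 0, 0, 0]
    - [0, 0.02, -0.8, 0, 0, 0]
    - [0, 0.02, -0.8, 0, 0, 0]
    - [0, 0.02, -0.8, 0, 0, 0]

```text
t: 11.55
eef_pos: [0.4842, 0.1353, 0.1248]
tool_rot: [0.533, 0.464, 0.534, -0.465]
contact_force: [0.6, -0.3, -2.2]
gripper_width: 0.212
```

step_arm:
  plan:
    - [0, 0.02, -0.8, 0, 0, 0]
    - [0, 0.02, -0.8, 0, 0, 0]
    - [0, 0.02, -0.6, 0, 0, 0]
    - [0, 0, -0.35, 0, 0, 0]
    - [0, 0, 0, 0, 0, 0]
    - [0, 0, 0, 0, 0, 0]
    - [0, 0, 0, 0, 0, 0]

```text
t: 12.42
eef_pos: [0.4744, 0.2337, 0.1253]
tool_rot: [0.532, 0.465, 0.532, -0.466]
contact_force: [0.1, 0.4, -2.9]
gripper_width: 0.213
```

```bash
cat > chk.py <<'E'
from h import *
import sys
o=bot.get_obs();p,d=bot.read_camera("wrist");cv2.imwrite(f"pics/{sys.argv[1]}.png",p[...,::-1])
r=q2R(o["tool_rot"]).as_matrix();a=np.arctan2(r[1,1],r[0,1])*57.3
print(o["t"],o["eef_pos"].round(4),"yaw",a,"tilt",r[:2,0].round(4),o["gripper_width"],o["contact_force"].round(1))
print("err tool units",(r.T@(np.array([.4752,.2355,.0356])-o["eef_pos"])/.04).round(3),"yaw err turns about tool x",(a-7.65)/360)
E
python3 chk.py w5
```

```text
12.425 [0.4744 0.2337 0.1253] yaw 7.668113854182473 tilt [-0.     -0.0004] 0.21275170318351724 [ 0.1  0.4 -2.9]
err tool units [ 2.243  0.027 -0.043] yaw err turns about tool x 5.0316261617979996e-05
```

View pics/w5.png

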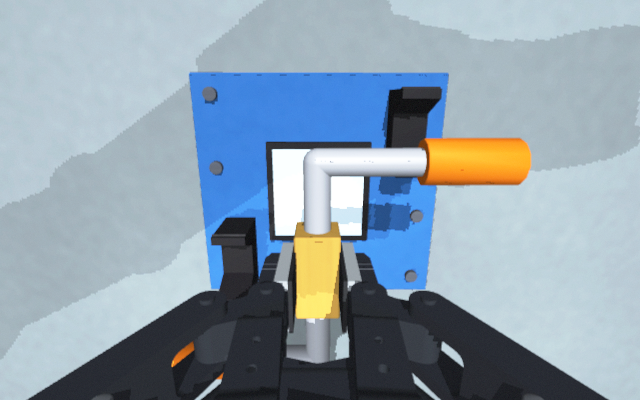

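step_arm:
  plan:
    - [0.2, 0.03, -0.04, 0, 0, 0]
    - [0.4, 0, 0, 0, 0, 0]
    - [0.4, 0, 0, 0, 0, 0]
    - [0.3, 0, 0, 0, 0, 0]
    - [0.2, 0, 0, 0, 0, 0]
    - [0, 0, 0, 0, 0, 0]
    - [0, 0, 0, 0, 0, 0]
    - [0, 0, 0, 0, 0, 0]

```text
t: 13.48
eef_pos: [0.4755, 0.2369, 0.0658]
tool_rot: [0.533, 0.465, 0.533, -0.465]
contact_force: [0.5, -0.2, -2.2]
gripper_width: 0.219
```

```bash
python3 chk.py w6; python3 - <<'E'
from h import *
p,d=bot.read_camera("scene");cv2.imwrite("pics/s6.png",cv2.resize(p[140:240,350:500,::-1],None,fx=5,fy=5))
E
```

```text
13.475 [0.4755 0.2369 0.0658] yaw 7.769418979262474 tilt [0.0008 0.0006] 0.21931396066296782 [ 0.5 -0.2 -2.2]
err tool units [ 0.755 -0.013  0.034] yaw err turns about tool x 0.00033171938684020376
```

View pics/w6.png

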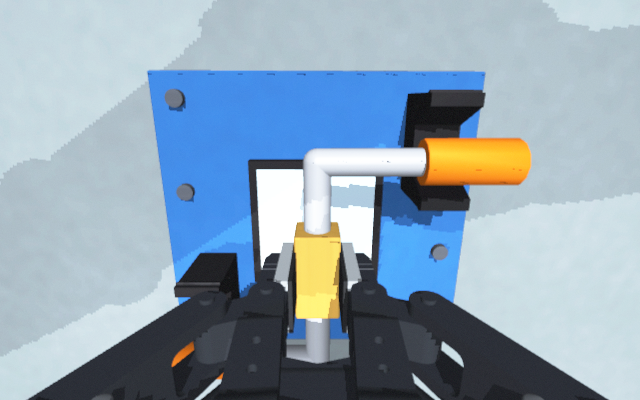

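View pics/s6.png

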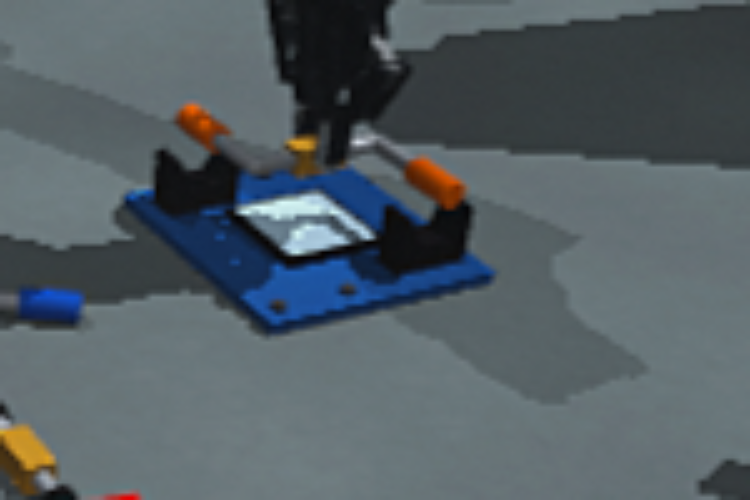

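Both sleeves hang over their notches; the visible one is at (475,161), above the rest spanning rows 92–208. Lowering slowly.

step_arm:
  plan:
    - [0.15, 0, 0.02, 0, 0, 0]
    - [0.15, 0, 0, 0, 0, 0]
    - [0.15, 0, 0, 0, 0, 0]
    - [0.1, 0, 0, 0, 0, 0]
    - [0.07, 0, 0, 0, 0, 0]
    - [0.05, 0, 0, 0, 0, 0]
    - [0, 0, 0, 0, 0, 0]
    - [0, 0, 0, 0, 0, 0]

```text
t: 14.58
eef_pos: [0.4754, 0.236, 0.0386]
tool_rot: [0.533, 0.465, 0.533, -0.465]
contact_force: [0.3, -0.1, -1.9]
gripper_width: 0.217
```

```bash
python3 chk.py w7
```

```text
14.575 [0.4754 0.236  0.0386] yaw 7.771163272151367 tilt [0.0003 0.0002] 0.21713310974758734 [ 0.3 -0.1 -1.9]
err tool units [ 0.076 -0.007  0.011] yaw err turns about tool x 0.00033656464486490683
```

step_arm:
  plan:
    - [0.03, 0, 0, 0, 0, 0]
    - [0.03, 0, 0, 0, 0, 0]
    - [0.01, 0, 0, 0, 0, 0]
    - [0, 0, 0, 0, 0, 0]
    - [0, 0, 0, 0, 0, 0]

```text
t: 15.25
eef_pos: [0.4753, 0.2359, 0.0357]
tool_rot: [0.533, 0.465, 0.533, -0.465]
contact_force: [0.1, -1.1, -2.1]
gripper_width: 0.218
```

```bash
python3 chk.py w8;python3 - <<'E'
from h import *
p,d=bot.read_camera("scene");cv2.imwrite("pics/s8.png",cv2.resize(p[140:240,350:500,::-1],None,fx=5,fy=5))
E
```

```text
15.25 [0.4753 0.2359 0.0357] yaw 7.765326456470449 tilt [0. 0.] 0.21765870626214112 [ 0.1 -1.1 -2.1]
err tool units [ 0.003 -0.004  0.009] yaw err turns about tool x 0.0003203512679734683
```

View pics/w8.png

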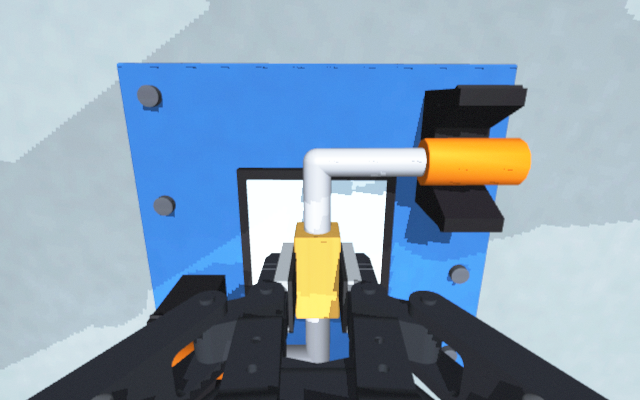

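View pics/s8.png

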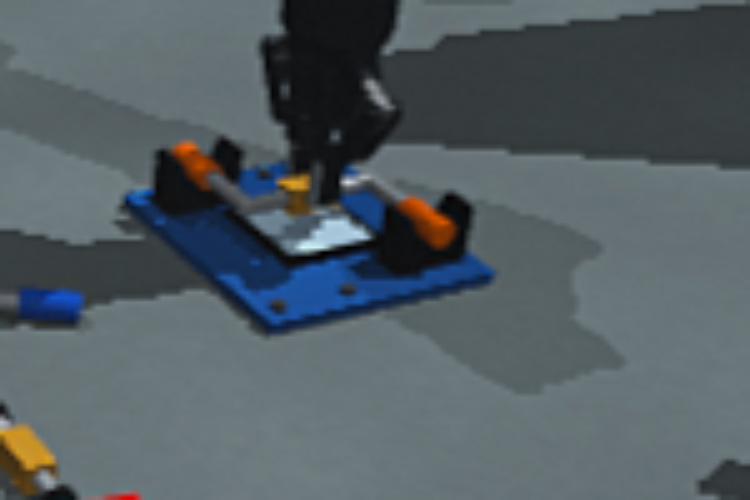

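The force still shows the pipe's weight, so it isn't seated yet. I'll feel down in small steps.

step_arm:
  plan:
    - [0.012, 0, 0, 0, 0, 0]
    - [0.012, 0, 0, 0, 0, 0]
    - [0, 0, 0, 0, 0, 0]

```text
t: 15.72
eef_pos: [0.4754, 0.2359, 0.0355]
tool_rot: [0.532, 0.465, 0.533, -0.465]
contact_force: [-3.3, -1.1, 8.1]
gripper_width: 0.216
```

step_arm:
  plan:
    - [0.012, 0, 0, 0, 0, 0]
    - [0.012, 0, 0, 0, 0, 0]
    - [0, 0, 0, 0, 0, 0]

```text
t: 16.1
eef_pos: [0.4754, 0.2359, 0.0354]
tool_rot: [0.532, 0.465, 0.533, -0.465]
contact_force: [-5.4, -2.1, 20.1]
gripper_width: 0.216
```

Contact at TCP z 0.0355 m, which matches the 30 mm notch floor. Easing off the push and opening.

step_arm:
  plan:
    - [-0.024, 0, 0, 0, 0, 0]
    - [-0.008, 0, 0, 0, 0, 0]
    - [0, 0, 0, 0, 0, 0]

```text
t: 16.48
eef_pos: [0.4754, 0.2359, 0.0355]
tool_rot: [0.533, 0.465, 0.533, -0.465]
contact_force: [-2.8, -1.9, 8.0]
gripper_width: 0.214
```

step_arm:
  plan:
    - [0, 0, 0, 0, 0, 0]
    - [0, 0, 0, 0, 0, 0]
    - [0, 0, 0, 0, 0, 0]
    - [0, 0, 0, 0, 0, 0]
    - [0, 0, 0, 0, 0, 0]
    - [0, 0, 0, 0, 0, 0]
  fingers: -0.3

```text
t: 17.23
eef_pos: [0.4753, 0.2359, 0.0351]
tool_rot: [0.533, 0.465, 0.533, -0.465]
contact_force: [0.3, 0.7, 0.3]
gripper_width: 0.648
```

```bash
python3 chk.py w9
```

```text
17.225 [0.4753 0.2359 0.0351] yaw 7.770001837038533 tilt [0. 0.] 0.6479576174422921 [0.3 0.7 0.3]
err tool units [-0.014 -0.004  0.01 ] yaw err turns about tool x 0.0003333384362181471
```

View pics/w9.png

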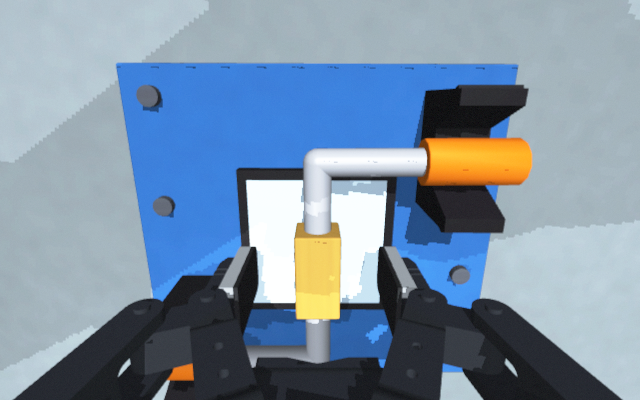

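The jaws are clear of the union and the pipe hasn't moved. Retreating upward, then backing off to look.

step_arm:
  plan:
    - [-0.2, 0, 0, 0, 0, 0]
    - [-0.4, 0, 0, 0, 0, 0]
    - [-0.7, 0, 0, 0, 0, 0]
    - [-0.7, 0, 0, 0, 0, 0]
    - [-0.7, 0, 0, 0, 0, 0]
    - [-0.7, 0, 0, 0, 0, 0]
    - [-0.7, 0, 0, 0, 0, 0]
    - [-0.7, 0, 0, 0, 0, 0]

```text
t: 18.27
eef_pos: [0.4753, 0.2356, 0.2292]
tool_rot: [0.533, 0.466, 0.533, -0.465]
contact_force: [1.0, 0.2, -0.5]
gripper_width: 0.649
```

step_arm:
  plan:
    - [0, 0, -0.6, 0, 0, 0]
    - [0, 0, -0.6, 0, 0, 0]
    - [0, 0, -0.6, 0, 0, 0]
    - [0, 0, -0.4, 0, 0, 0]
    - [0, 0, 0, 0, 0, 0]
    - [0, 0, 0, 0, 0, 0]

```text
t: 19.02
eef_pos: [0.4636, 0.3221, 0.2268]
tool_rot: [0.533, 0.465, 0.532, -0.466]
contact_force: [0.1, 0.6, 0.4]
gripper_width: 0.65
```

```bash
python3 - <<'E'
from h import *
o=bot.get_obs();p,d=bot.read_camera("wrist");cv2.imwrite("pics/w10.png",p[...,::-1]);print(o["t"],o["eef_pos"])
K,r,oo,_=c=cam("wrist",o)
for nm,lo,hi in (("orange/brass",(6,140,110),(28,255,255)),):
  for A,uv,m in blobs(p,lo,hi,60):
    v,u=np.nonzero(m&(d>0));z=d[v,u]
    X=np.stack([(u-K[0,2])/K[0,0]*z,-(v-K[1,2])/K[1,1]*z,-z],1)@r.T+oo
    f=R.from_euler("z",7.65,degrees=True).inv().apply(X-[.4752,.2355,0])*1e3
    print(nm,A,uv.round(0),"fixture mm min",np.percentile(f,2,axis=0).round(1),"max",np.percentile(f,98,axis=0).round(1))
p,d=bot.read_camera("top");cv2.imwrite("pics/t10.png",p[...,::-1])
c=cam("top")
for A,uv,m in blobs(p,(16,120,120),(28,230,255),100): print("brass",ray(c,uv,.017).round(4))
for A,uv,m in blobs(p,(100,150,60),(118,255,255),50): print("blue",ray(c,uv,.012).round(4))
E
```

```text
19.025 [0.46360058 0.32208512 0.22676048]
orange/brass 748 [379. 210.] fixture mm min [44.7 40.8 30.6] max [82.6 58.3 51.2]
orange/brass 610 [317. 256.] fixture mm min [ -8.6 -19.6  40.2] max [ 8.5 18.  51.8]
orange/brass 404 [266. 295.] fixture mm min [-68.5 -59.8  39.3] max [-27.7  76.5 237.4]
brass [ 0.6836 -0.0474  0.017 ]
brass [ 0.6993 -0.383   0.017 ]
brass [0.478  0.2457 0.017 ]
brass [ 0.4526 -0.0091  0.017 ]
brass [ 0.4539 -0.5342  0.017 ]
brass [ 0.3911 -0.2172  0.017 ]
blue [0.4712 0.2295 0.012 ]
blue [0.5255 0.0296 0.012 ]
blue [ 0.3814 -0.0469  0.012 ]
```

View pics/w10.png

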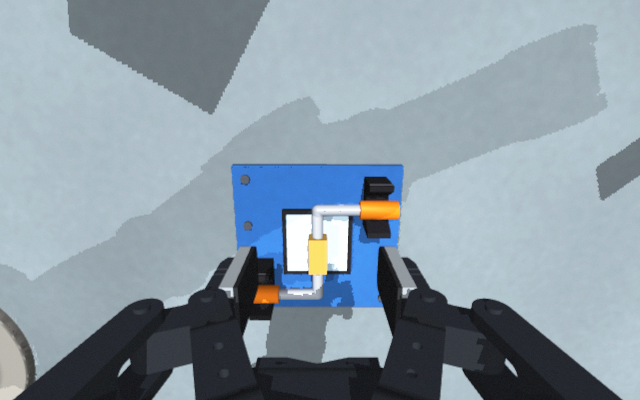

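The sleeve is at (63.7, 49.6) mm in the fixture frame with its top about 50 mm up, and the union is centred. The bystanders haven't moved. Handing in.

```bash
python3 -c "
from station import bot
print(bot.hand_in())"
```

```text
the job is handed in; nothing more can be done
None
```

I gripped the orange-sleeved pipe by its union, turned it about 3° to match the fixture, and lowered it into the two rests. I opened the gripper only after feeling light contact with the notch floors, then backed the arm clear and handed the job in at about 19 s. The hand-in gives no verdict.

**Fit:** In the last wrist view, the visible sleeve was centred at (63.7, 49.6) mm in the fixture frame; nominal is (64, 50). Its top was about 51 mm up; fully seated is 50. The union was within 1 mm of the fixture centre.

**Far sleeve:** A finger partly hid the other sleeve, so I couldn't measure its full length. It lay in its notch, with its top level consistent with being seated.

**Forces:** The highest contact force I read was about 20 N, while pressing the pipe down to feel the contact.

**Bystanders:** In the top view, the blue-sleeved pipe, the straight pipe and the red and green look-alikes were within about 1 mm of where they started.

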